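# Click the big battery pack into the charger

## Robot

A 6-joint arm with a two-finger parallel gripper is mounted at the origin on the work surface. World frame = base frame: x ahead of the robot, y to its left, z up, the work surface at z = 0. Lengths are in m, angles in rad, forces in N, time in s.
With the tool pointing down it reaches from about 0.25 to 0.775 m from the base axis. Payload 4 kg.
Tool frame: the origin (TCP) lies at the very end of the fingers, on their centre line; the grasp point (between the pads) lies 19 mm behind it (robot.hold_point_z is the distance from the TCP to the grasp point, in m); z points along the fingers, y is the line along which they close (so a half turn about z gives the same grasp; the last joint's range is limited). The gripper opens to 94 mm and grips with 3 to 60 N. Pads are 16 mm wide; open, the fingers measure 119 mm over their backs; the gripper's body (75 mm by 177 mm) begins 78 mm behind the grasp point.
Start: joints at [-0.103, 0.087, 1.371, -0, 1.684, -0.103], TCP at [0.55, -0, 0.176] pointing down, gripper open.
Joint ranges: [-3.1, 3.1], [-0.76, 2.03], [0.27, 2.55], [-1.08, 4.22], [0.17, 2.65], [-2.57, 2.57]. Speed limits (rad/s): [2.79, 2.79, 3.14, 3.14, 3.14, 3.14].

## Interface

Orientations are given as [roll, pitch, yaw] about the fixed x, y, z axes, in that order (R = Rz(yaw) Ry(pitch) Rx(roll)).
In Python, from bench import robot gives the robot as it stands.
- The arm moves only by the tool carry_out, never from a script. Its argument "steps" is a list of rows, each a list of 3 entries, a list of its own where there are three numbers: the shift along the tool's x, y, z in m, then the turn about the tool's z in units of 10 degrees (1.0 is 10 degrees), then the closure, from -1 (fully open) to 1 (shut). In form: [[[tx, ty, tz], roll, jaw], ...]. A call has 1 to 10 rows; each row is the pose to reach, as a shift and turn from the pose commanded when the call began, along the tool's axes at that moment; what a row does not reach only later rows make up. A row lasts 1/8 s, in which the tool goes at most 62.5 mm and 10.7 degrees, less where a joint would pass 70% of its speed; a pose out of reach is approached as far as the arm can. A call with a gripper value outside its range is refused whole. The fingers move at their own pace and stop on an object; the grip force is fixed at half the most. Time passes only in rows, so rows that repeat a pose let the fingers close. It gives the time, the measured TCP pose, the force, the opening and the grip force at its end, in the units of the state.
- robot.get_obs(): the state, without advancing time (a new reading comes with each control period).
- robot.snapshot(name): name is "scene" or "side" or "wrist"; returns a dict with "image" (480x640x3 uint8, red, green, blue), "z_map" (480x640 float32, m along the optical axis (not along the pixel's ray), 0 where there is no reading), "mtx" (3x3 intrinsics, pixels), "R" (3x3) and "t" (3): a world point X has camera coordinates R X + t. Camera axes: x right, y down, z forward; pixel columns grow to the right and rows downward; lengths in m; the calibration is good to about 2 mm. A picture is of the moment at which its call begins.
- robot.close_job(): hands the job in; it is judged then, once.
The state is a dict: "time": time; "joint_positions": joint angles; "qvel": joint speeds; "joint_torque": joint torques, N m; "tool_pos": TCP position; "ee_rot": TCP orientation; "wrist_force": force on the tool from outside, world axes, zero at the start; "wrist_torque": the same for the moment, N m; "width": finger opening in m; "finger_force": force on a finger pad.
Only numpy, scipy, OpenCV 4.12 (cv2) and the standard library are available. Lean on these libraries where they do the work, as an engineer would, in place of code of your own. Each camera call takes 0.05 s, during which the arm holds its last target. There are 200 camera calls.

## Task

Put the larger of the two battery packs on charge: set it on the charger's open mouth and slide it in under the two rails, all the way, until the sprung catch has snapped up behind it, then let go. Leave the small pack where it lies.

Things in the scene. Friction and masses are not known exactly. Their poses are not given: they have to be found in the camera images.
- pack_mid (a point): The larger battery pack, loose, upright, 0.6 kg, black, grey foot, 78 mm high. Foot plate 90 long (its x) x 78 wide (y) x 8 mm thick; block on it 86 x 50 mm, so the plate sticks out 14 mm along both long sides. This point is its centre, 39 mm up. Either end may go in first. Grip the block across its 50 mm, in its upper half, so the fingertips clear the rails.
- dock (a point): Where pack_mid lies when home in the fixed black charger, 39 mm above its bed (bed is 35 mm above the table). x = slide-in direction. Rails from x = -30 mm to the end stop, a head 36 mm high at +49 mm: slot 84 wide, lips 64 mm apart, 13 to 17 mm above the bed (22 at the lead-in). Mouth x = -150 to -30, open above, 14 mm high guides flaring to 112 mm apart. Set the pack down at x = -85 mm.
- catch (a joint): Sprung catch: a steel tongue 30 mm wide in the middle of the charger's bed, sloping up towards the rails to 7 mm above the bed at x = -55 to -49 mm of point dock. 0 = up; 0.007 m = pressed flush. A pack lying or sliding over it holds it down (about 1.5 N); it springs up by itself behind the pack's rear edge when the pack is home (4 mm play each way).
- small_pack_mid (a point): A smaller battery pack of another tool, which does not belong in this charger: same form, foot plate 60 x 46 mm, block 34 mm wide, 52 mm high, loose on the table. This point is its centre, 26 mm up. Leave it alone.
Not all that is in view belongs to the job. Leave any purple or turquoise look-alike of the part that bears pack_mid alone.

How it is judged:
On the way:
1. the larger pack lies lengthways in the charger's mouth and presses the catch down (value of joint catch above 0.003 m and x of pack_mid in the frame of dock between -0.13 and -0.01 m and y of pack_mid in the frame of dock between -0.03 and 0.03 m and z of pack_mid in the frame of dock below 0.012 m), for 0.05 s.
At the end, for the whole second after the job is handed in: The larger pack lies flat and fully home under the charger's rails: its centre within 8 mm short of, 10 mm beyond, 10 mm sideways and 6 mm in height of the dock point, within 0.15 rad of the slide direction and 0.1 rad of upright, and the catch is sprung up behind it (pressed by less than 2 mm) (x of pack_mid in the frame of dock between -0.008 and 0.01 m and y of pack_mid in the frame of dock between -0.01 and 0.01 m and z of pack_mid in the frame of dock between -0.006 and 0.006 m and angle between the x axis of pack_mid and the x axis of dock, either way round below 0.15 rad and angle between pack_mid's own z axis and vertical below 0.1 rad and value of joint catch below 0.002 m); the robot touches nothing.
It fails at once if the small pack is moved by more than 30 mm (distance of small_pack_mid from where it was at the start of the episode above 0.03 m).
It also fails if it takes over 38 s, if anything falls off the work surface, if the arm or the gripper's body presses on something with over 40 N, if the wrist force passes 120 N, or if a joint passes its speed limit or range.

## Working session

There is one attempt and no reset: what is moved stays moved. The work goes in short steps, Python scripts to look and compute and a tool call to move; the robot and the scene stay as the last step left them, time stands still between calls to the robot, and variables do not carry over. Pictures are saved under pics/ and viewed, at most 10 in all, crops included, and the job is handed in when it is done.

Besides the shell and the picture viewer there is one more tool, called after "Call:" in YAML: its name, and indented under it one key for each argument. carry_out: Moves the arm, as the interface text tells. Its arguments: {"type":"object","properties":{"steps":{"type":"array","items":{"type":"array"}}},"required":["steps"]}

```bash
mkdir -p pics; cat > h.py <<'E'
import numpy as np, cv2
from bench import robot
def snap(name):
    s=robot.snapshot(name); cv2.imwrite
    return s
def world(s):
    z=s['z_map'].astype(float); v,u=np.mgrid[:480,:640]
    K=s['mtx']; P=np.stack([(u-K[0,2])/K[0,0]*z,(v-K[1,2])/K[1,1]*z,z],-1)
    W=(P-s['t'])@s['R']; W[z==0]=np.nan
    return W
E
python3 - <<'E'
from h import *
for n in ['scene','side']:
    s=robot.snapshot(n); cv2.imwrite(f'pics/{n}0.png',s['image'][:,:,::-1]); np.savez(f'{n}0.npz',W=world(s),**s)
print(robot.get_obs())
E
```

```text
{'time': 0.1, 'joint_positions': array([-1.03145639e-01,  8.78767635e-02,  1.37208480e+00, -3.00236855e-06,
        1.68360390e+00, -1.03118737e-01]), 'qvel': array([ 9.42196891e-05, -2.52201159e-03, -2.58730242e-03,  1.31402258e-04,
        1.86042076e-04, -1.27587293e-03]), 'joint_torque': array([ 2.25695316e-03, -3.41256917e+01, -3.03301656e+01,  7.19034858e-02,
        3.05556308e-02, -9.49158243e-05]), 'tool_pos': array([5.49450571e-01, 2.60125147e-05, 1.75032944e-01]), 'ee_rot': array([-3.13963002e+00, -2.00104985e-04,  1.57076889e+00]), 'wrist_force': array([-0.28403277,  0.948753  ,  0.87444833]), 'wrist_torque': array([-0.0146021 , -0.02189521,  0.00096646]), 'finger_force': 0.0, 'width': 0.09388554118670392}
```

View pics/scene0.png

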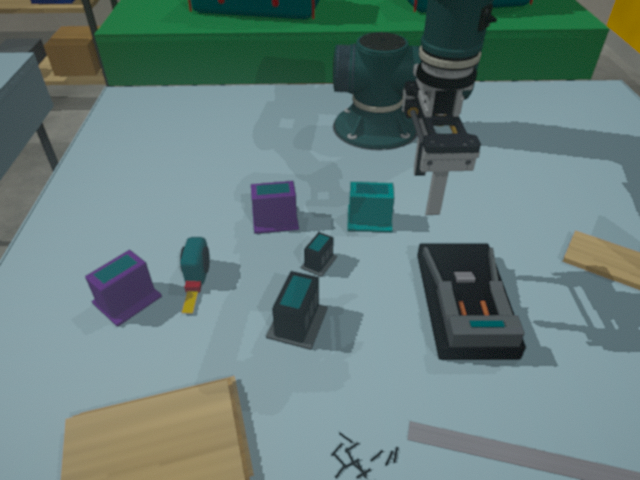

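View pics/side0.png

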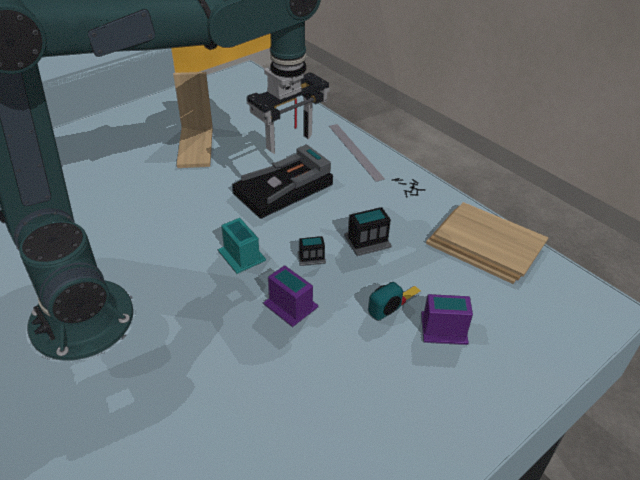

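The black pack is at about (300,305) in the scene view, with the small pack at (320,250). The charger is at (468,300), with its head at (483,330) on the far side from the robot, so the mouth faces the robot. Next I'll fit them from depth.

```bash
python3 - <<'E'
from h import *
def rect(P):
    r=cv2.minAreaRect((P[:,:2]*1000).astype(np.float32)); return np.round(r[0],1),np.round(r[1],1),round(r[2],1),len(P)
for n,bp,bd,bs in [('scene',(265,268,330,348),(410,238,528,362),(300,230,338,275)),('side',(342,200,395,258),(225,140,340,220),(295,233,330,268))]:
    W=np.load(n+'0.npz')['W']
    def box(b,lo,hi):
        P=W[b[1]:b[3],b[0]:b[2]].reshape(-1,3); return P[(P[:,2]>lo)&(P[:,2]<hi)]
    print(n,'packtop',rect(box(bp,.072,.086)),np.median(box(bp,.072,.086)[:,2]))
    print(' foot+',rect(box(bp,.005,.086)))
    print(' small',rect(box(bs,.046,.06)))
    d=box(bd,.02,.12); d=d[d[:,0]<.75]
    print(' dock all',rect(d),d.min(0),d.max(0))
    print(' head',rect(box(bd,.064,.08)), ' rails',rect(box(bd,.044,.06)),' bed',rect(box(bd,.030,.038)))
    for z in np.arange(.02,.085,.004): print(round(z,3),len(box(bd,z,z+.004)),end=' ')
    print()
E
```

```text
scene packtop (array([ 627.1, -197.4]), array([50.4, 88.3]), 71.2, 1412) 0.07852860962973661
 foot+ (array([ 587.7, -181.2]), array([ 77.5, 178.5]), 69.0, 3255)
 small (array([ 488.2, -158. ]), array([34.7, 57.1]), 59.1, 451)
 dock all (array([593. ,  87.7]), array([130.9, 236.4]), 88.5, 8959) [0.47340137 0.01957024 0.02005181] [0.71168048 0.15417179 0.07661763]
 head (array([691.7,  84.7]), array([105.7,  37.4]), 88.0, 1481)  rails (array([606.5,  86.5]), array([123.5, 209.2]), 88.2, 1801)  bed (array([592.2,  86.9]), array([130.6, 235.8]), 89.0, 4430)
0.02 211 0.024 206 0.028 222 0.032 2548 0.036 2031 0.04 315 0.044 245 0.048 558 0.052 814 0.056 184 0.06 144 0.064 202 0.068 1142 0.072 136 0.076 1 0.08 0 0.084 0 
side packtop (array([ 624.3, -199.5]), array([55.9, 88. ]), 72.5, 534) 0.07603226803729024
 foot+ (array([ 665.7, -201.2]), array([ 99.3, 186. ]), 88.4, 1553)
 small (array([ 484.9, -159. ]), array([39.3, 56.3]), 60.9, 266)
 dock all (array([543.1,  80.1]), array([346.3, 163.4]), 7.2, 3551) [ 0.38015792 -0.02189837  0.02001907] [0.71017565 0.15625979 0.08087125]
 head (array([543.8,  58.4]), array([345.7, 107.7]), 9.3, 305)  rails (array([604.7,  83.9]), array([129.6, 208.3]), 86.9, 668)  bed (array([588.5,  86.3]), array([136.7, 236.8]), 89.6, 1771)
0.02 118 0.024 150 0.028 570 0.032 1161 0.036 334 0.04 166 0.044 225 0.048 287 0.052 103 0.056 53 0.06 78 0.064 200 0.068 89 0.072 12 0.076 4 0.08 1 0.084 0
```

Call:
carry_out:
  steps:
    - [[-0.05,0.02,0],-1,-1]
    - [[-0.1,0.04,0],-2,-1]
    - [[-0.15,0.06,0],-3,-1]
    - [[-0.197,0.077,0],-4,-1]
    - [[-0.197,0.077,0],-5,-1]
    - [[-0.197,0.077,0],-6,-1]
    - [[-0.197,0.077,0],-7.12,-1]
    - [[-0.197,0.077,0],-7.12,-1]

```text
time: 1.1
tool_pos: [0.6267, -0.197, 0.1753]
ee_rot: [3.141, -0.001, 2.812]
wrist_force: [-0.5, 0.2, -0.8]
width: 0.094
finger_force: 0.0
```

```bash
python3 - <<'E'
from h import *
s=robot.snapshot('wrist'); cv2.imwrite('pics/w1.png',s['image'][:,:,::-1]); W=world(s)
o=robot.get_obs(); print(o['tool_pos'],o['ee_rot'])
P=W.reshape(-1,3); P=P[(P[:,2]>.072)&(P[:,2]<.085)&(np.hypot(P[:,0]-.627,P[:,1]+.197)<.07)]
print(cv2.minAreaRect((P[:,:2]*1000).astype(np.float32)),len(P))
E
```

```text
[ 0.62677548 -0.19691403  0.17543251] [ 3.14148006e+00 -1.11775962e-03  2.81091956e+00]
((627.59619140625, -197.45053100585938), (50.03063201904297, 86.06153869628906), 70.73041534423828) 4761
```

View pics/w1.png

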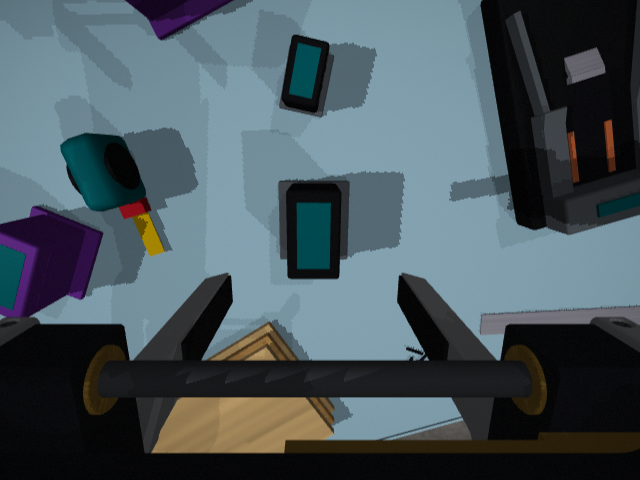

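The wrist view shows the pack centred between the fingers at about (314,230) and square to them. I'll go down, grip and lift.

Call:
carry_out:
  steps:
    - [[0,0,0.04],0,-1]
    - [[0,0,0.08],0,-1]
    - [[0,0,0.11],0,-1]
    - [[0,0,0.135],0,-1]
    - [[0,0,0.135],0,-1]
    - [[0,0,0.135],0,1]
    - [[0,0,0.135],0,1]
    - [[0,0,0.135],0,1]
    - [[0,0,0.135],0,1]
    - [[0,0,0.135],0,1]

```text
time: 2.4
tool_pos: [0.6269, -0.1982, 0.0416]
ee_rot: [-3.139, 0.001, 2.813]
wrist_force: [-1.2, -2.0, 2.1]
width: 0.0493
finger_force: 30.0
```

Call:
carry_out:
  steps:
    - [[0,0,0],0,1]
    - [[0,0,0],0,1]
    - [[0,0,-0.03],0,1]
    - [[0,0,-0.07],0,1]
    - [[0,0,-0.11],0,1]
    - [[0,0,-0.13],0,1]
    - [[0,0,-0.13],0,1]

```text
time: 3.28
tool_pos: [0.6276, -0.1962, 0.1709]
ee_rot: [3.14, 0.001, 2.814]
wrist_force: [-0.4, 0.7, -6.5]
width: 0.0496
finger_force: 30.0
```

Call:
carry_out:
  steps:
    - [[0.015,0.02,0],0,1]
    - [[0.04,0.055,0],-0.3,1]
    - [[0.07,0.095,0],-0.6,1]
    - [[0.1,0.135,0],-0.9,1]
    - [[0.13,0.175,0],-1.2,1]
    - [[0.155,0.21,0],-1.5,1]
    - [[0.17,0.235,0],-1.7,1]
    - [[0.175,0.2425,0],-1.7,1]
    - [[0.175,0.2425,0],-1.7,1]

```text
time: 4.4
tool_pos: [0.5386, 0.089, 0.1691]
ee_rot: [-3.141, -0.003, 3.111]
wrist_force: [-0.1, -0.3, -6.2]
width: 0.0496
finger_force: 30.0
```

```bash
python3 - <<'E'
from h import *
def edges(P):
    out=[]
    for sg in (1,-1):
        pts=[]
        for x in np.arange(.50,.70,.01):
            q=P[abs(P[:,0]-x)<.005]
            if len(q)>8: pts.append((x,sg*np.percentile(sg*q[:,1],98)))
        a=np.array(pts,np.float32)*1000
        vx,vy,x0,y0=cv2.fitLine(a,cv2.DIST_HUBER,0,.01,.01).ravel()
        out.append((round(float(np.degrees(np.arctan(vy/vx))),2),round(float(y0+(593-x0)*vy/vx),1)))
    return out
for n in ['scene','side']:
    W=np.load(n+'0.npz')['W'].reshape(-1,3); P=W[(W[:,1]>0.01)&(W[:,1]<.165)&(W[:,0]>.46)&(W[:,0]<.72)]
    print(n,'body',edges(P[(P[:,2]>.028)&(P[:,2]<.06)]))
s=robot.snapshot('wrist'); cv2.imwrite('pics/w2.png',s['image'][:,:,::-1]); W=world(s).reshape(-1,3)
P=W[(W[:,1]>0.01)&(W[:,1]<.165)&(W[:,0]>.46)&(W[:,0]<.72)]
print('wrist body',edges(P[(P[:,2]>.028)&(P[:,2]<.06)]))
h=P[(P[:,2]>.066)&(P[:,2]<.074)&(P[:,0]>.65)]; print(cv2.minAreaRect((h[:,:2]*1000).astype(np.float32)))
# pack top as held
q=W[(W[:,2]>.18)&(W[:,2]<.23)&(np.hypot(W[:,0]-.54,W[:,1]-.089)<.06)]; print(len(q), cv2.minAreaRect((q[:,:2]*1000).astype(np.float32)) if len(q)>9 else '')
o=robot.get_obs(); print(o['tool_pos'],o['ee_rot'])
s=robot.snapshot('scene'); cv2.imwrite('pics/s2.png',cv2.resize(s['image'][150:390,380:620,::-1],(600,600)))
W=world(s).reshape(-1,3)
q=W[(W[:,2]>.195)&(W[:,2]<.215)&(np.hypot(W[:,0]-.54,W[:,1]-.089)<.06)]; print(len(q), cv2.minAreaRect((q[:,:2]*1000).astype(np.float32)))
E
```

```text
scene body [(-4.29, 141.9), (-1.87, 23.7)]
side body [(-6.11, 138.2), (-1.65, 22.6)]
wrist body [(-3.08, 150.6), (-0.83, 25.2)]
((673.6370239257812, 86.93998718261719), (99.1797103881836, 0.8874236941337585), 88.42037200927734)
15023 ((538.5908813476562, 90.07157897949219), (73.47420501708984, 85.32231903076172), 87.39822387695312)
[0.53908465 0.08822519 0.16959642] [-3.14057900e+00 -2.23568990e-03  3.10954742e+00]
1337 ((543.634521484375, 87.59965515136719), (87.56110382080078, 70.34593200683594), 13.378332138061523)
```

View pics/w2.png

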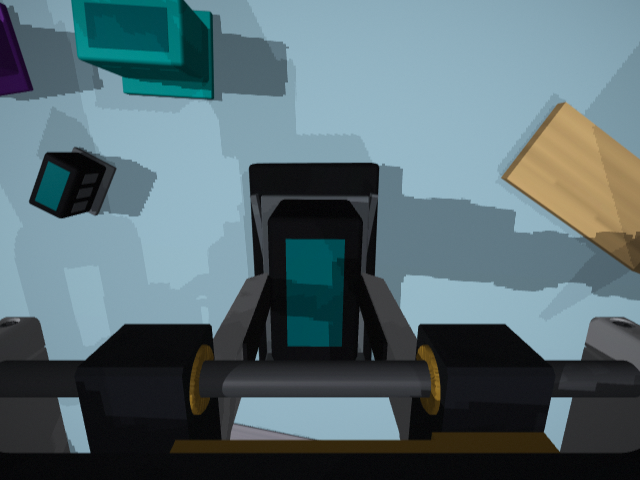

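The body at columns 250–378 and the held pack at 268–362 share a centre near 315, so pack and charger are aligned. I'll lower the pack into the mouth.

Call:
carry_out:
  steps:
    - [[0,0,0.02],0,1]
    - [[0,0,0.045],0,1]
    - [[0,0,0.065],0,1]
    - [[0,0,0.078],0,1]
    - [[0,0,0.086],0,1]
    - [[0,0,0.09],0,1]
    - [[0,0,0.093],0,1]
    - [[0,0,0.093],0,1]

```text
time: 5.5
tool_pos: [0.5399, 0.0888, 0.0787]
ee_rot: [-3.141, 0.001, 3.11]
wrist_force: [-1.0, -1.2, -5.6]
width: 0.0499
finger_force: 30.0
```

Call:
carry_out:
  steps:
    - [[0,0,0.001],0,1]
    - [[0,0,0.002],0,1]
    - [[0,0,0.003],0,1]
    - [[0,0,0.003],0,1]

```text
time: 6.0
tool_pos: [0.5402, 0.0889, 0.0765]
ee_rot: [-3.142, 0.002, 3.11]
wrist_force: [-0.6, -0.7, 2.1]
width: 0.0492
finger_force: 30.0
```

Contact with the bed. Now I'll slide in.

Call:
carry_out:
  steps:
    - [[-0.008,0,0],0,1]
    - [[-0.018,0,0],0,1]
    - [[-0.028,0,0],0,1]
    - [[-0.038,0,0],0,1]
    - [[-0.046,0,0],0,1]
    - [[-0.05,0,0],0,1]
    - [[-0.05,0,0],0,1]

```text
time: 6.88
tool_pos: [0.5936, 0.0872, 0.0824]
ee_rot: [3.141, 0.012, 3.11]
wrist_force: [-2.9, -2.1, 16.4]
width: 0.0498
finger_force: 30.0
```

```bash
python3 - <<'E'
from h import *
a=robot.snapshot('scene')['image'][200:380,400:540,::-1]; b=robot.snapshot('side')['image'][110:230,215:355,::-1]
im=np.hstack([cv2.resize(a,(440,566),interpolation=cv2.INTER_CUBIC),cv2.copyMakeBorder(cv2.resize(b,(360,309),interpolation=cv2.INTER_CUBIC),0,257,0,0,0)])
cv2.imwrite('pics/c3.png',im)
o=robot.get_obs(); print(o['tool_pos'],o['ee_rot'],o['wrist_force'],o['wrist_torque'],o['joint_torque'])
E
```

```text
[0.59350885 0.08720933 0.08243491] [3.14129061 0.01171458 3.10998663] [-2.48725208 -1.68813991 16.25955648] [-0.23625723  0.6325448  -0.01889094] [ 8.93955287e-01 -2.93031603e+01 -2.27092087e+01  5.44670094e-01
 -1.05302867e+00 -2.37023213e-02]
```

View pics/c3.png

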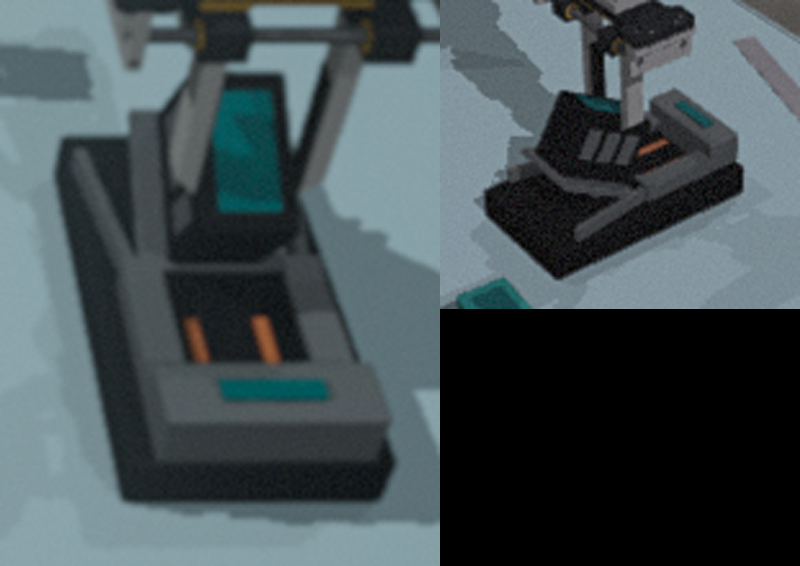

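The pack has pitched nose-down in the fingers and its leading edge is stuck near the rails' start. I'll measure its pose and what blocks it.

```bash
python3 - <<'E'
from h import *
s=robot.snapshot('scene'); W=world(s); W0=np.load('scene0.npz')['W']
c,sn=np.cos(-.03),np.sin(-.03)
def loc(W): 
    d=W-np.array([.6245,.0865,.035]); return np.stack([d[...,0]*c+d[...,1]*sn,-d[...,0]*sn+d[...,1]*c,d[...,2]],-1)*1000
L=loc(W);L0=loc(W0)
f=lambda cx,cy:(int(round(400+cx*140/440)),int(round(200+cy*180/566)))
print('column through centre: row, now, before')
for cy in range(80,300,10):
    u,v=f(225,cy); print(v,L[v,u].round(0),L0[v,u].round(0))
print('rail profile')
for cx,cy in [(80,150),(105,220),(125,260),(150,260),(140,300),(300,250),(320,250),(330,300)]:
    u,v=f(cx,cy); print(u,v,L[v,u].round(0),L0[v,u].round(0))
s=robot.snapshot('side');np.savez('side1.npz',W=world(s),image=s['image'])
l=loc(world(s)); 
for cx,cy in [(530,155),(545,165),(570,185),(600,190),(630,190),(570,100),(600,108),(640,130)]:
    u,v=int(215+(cx-440)*140/360),int(110+cy*120/309); print('side',cx,cy,l[v,u].round(0))
E
```

```text
column through centre: row, now, before
225 [-72.  -5. 109.] [-239.   60.  -35.]
229 [-66.  -6. 106.] [-225.   56.  -34.]
232 [-61.  -7. 104.] [-216.   54.  -33.]
235 [-56.  -7. 102.] [-209.   53.  -35.]
238 [-53.  -7.  98.] [-203.   52.  -37.]
241 [-47.  -8.  97.] [-188.   48.  -32.]
245 [-42.  -9.  93.] [-141.   31.    1.]
248 [-41.  -8.  88.] [-132.   29.    2.]
251 [-33. -10.  89.] [-126.   28.    0.]
254 [-31.  -9.  84.] [-116.   26.    2.]
257 [-26. -10.  83.] [-111.   25.    0.]
260 [-23. -10.  79.] [-104.   24.   -1.]
264 [-15. -12.  78.] [-93.  21.   0.]
267 [-12. -11.  74.] [-84.  19.   1.]
270 [ -8. -12.  72.] [-77.  17.   2.]
273 [ -6. -12.  68.] [-65.  14.   6.]
276 [-9. -9. 57.] [-56.  11.   8.]
280 [-23.  -1.  33.] [-50.  11.   5.]
283 [-34.   5.  14.] [-48.  11.  -0.]
286 [-42.  10.  -1.] [-38.   9.   3.]
289 [-33.   8.   1.] [-34.   8.  -0.]
292 [-27.   6.   1.] [-25.   6.   2.]
rail profile
425 248 [-118.  -60.   15.] [-122.  -59.   12.]
433 270 [-64. -54.  14.] [-68. -53.  11.]
440 283 [-27. -50.  22.] [-29. -49.  20.]
448 283 [-30. -36.  19.] [-29. -36.  20.]
445 295 [ -4. -45.  19.] [ -5. -45.  18.]
495 280 [-42.  46.  13.] [-40.  45.  15.]
502 280 [-55.  64.  -0.] [-55.  64.  -1.]
505 295 [-5. 51. 18.] [-5. 52. 17.]
side 530 155 [-115.   24.   47.]
side 545 165 [-115.    1.   49.]
side 570 185 [-112.  -37.   49.]
side 600 190 [-78. -40.  29.]
side 630 190 [-41. -34.   8.]
side 570 100 [-77.   9. 106.]
side 600 108 [-53.  -7.  96.]
side 640 130 [-19. -23.  64.]
```

```bash
python3 - <<'E'
from h import *
c,sn=np.cos(-.03),np.sin(-.03)
def loc(W): 
    d=W.reshape(-1,3)-np.array([.6245,.0865,.035]); return np.stack([d[...,0]*c+d[...,1]*sn,-d[...,0]*sn+d[...,1]*c,d[...,2]],-1)*1000
ys=np.arange(-66,67,4)
for n in ['scene0','side0','side1']:
    L=loc(np.load(n+'.npz')['W']); print(n); print('      ',*['%3d'%y for y in ys])
    for x in range(-130 if n!='side1' else -60,-15,8 if n!='side1' else 12):
        r=[]
        for y in ys:
            q=L[(abs(L[:,0]-x)<4)&(abs(L[:,1]-y)<2)&(L[:,2]>-5)]; r.append('%3d'%np.median(q[:,2]) if len(q)>1 else '  .')
        print('%5d '%x,*r)
E
```

```text
scene0
       -66 -62 -58 -54 -50 -46 -42 -38 -34 -30 -26 -22 -18 -14 -10  -6  -2   2   6  10  14  18  22  26  30  34  38  42  46  50  54  58  62  66
 -130   -3   0   0   .   0   1   0   0   0   0   0   1   0   1   0   0   0   0   0   0   1   0   1   0   1   0   1   0   0   1   0   1   .   .
 -122   -2   5  13   .   0   0   1   0   1   0   0   0   0   0   0   0   0   0   0   0   1   1   1   0   0   1   1   0   1   0   1   5  14   .
 -114   -1   4  15  14   .   1   0   0   1   1   0   0   0   0   1   0   0   0   0   0   0   0   1   0   0   1   1   0   0   0   4  14  14   .
 -106   -2   2  12  13   .   0   0   0   0   0   1   1   0   0   0   1   0   0   0   0   0   0   0   0   0   1   0   1   0   0   9  15   .   .
  -98    .   0   7  14   .   0   1   0   0   1   0   0   0   1   1   0   1   0   0   0   0   1   0   0   1   0   0   1   1   1  13  14   .   .
  -90   -2   0   8  16  12   .   0   0   0   0   1   0   0   0   0   1   0   0   1   1   0   0   1   0   0   1   0   0   0   2  14  15   0   .
  -82   -1   0   1  11  14   .   1   0   1   0   0   0   0   0   1   0   0   1   0   1   0  
[... 3509 characters left out ...]
 -58 -54 -50 -46 -42 -38 -34 -30 -26 -22 -18 -14 -10  -6  -2   2   6  10  14  18  22  26  30  34  38  42  46  50  54  58  62  66
  -60  423 422 429 190 189 194 215 210 220 299 277 289 282 233 237 226 228 234 214 229 229 247 215 196 241 215 197 201 206 205 211 198 209 206
  -48  418 423 446 214 212 112 237 249 307 316  73  77 461 347 462 277 462 462 461 461   .   . 141 182 157 196   .   .   . 204   . 214 213 215
  -36  414 424 431 212  16 213 236 253 311 280  49  47 463 463 465 274  86   .  85  85   .  99 120 118 133   .   .   .   .   . 215 209 210 214
  -24  216 418 436 385  14 214 242 232 306 336  58  42  31   0   0   .   .   .   .  79   .  78  99 103 113   .   .   .   .   .   .   .   .   .
```

The rails start at about local x = -38 mm, and the pack's nose stopped at -40 mm, so it hit the rail entry. I'll back off, press the pack flat again in the mouth, release it and look before regripping.

Call:
carry_out:
  steps:
    - [[-0.04,0,-0.002],0,1]
    - [[-0.03,0,-0.008],0,1]
    - [[-0.02,0,-0.012],0,1]
    - [[-0.01,0,-0.012],0,1]
    - [[-0.01,0,-0.01],0,1]
    - [[-0.01,0,-0.008],0,1]
    - [[-0.01,0,-0.006],0,1]
    - [[-0.01,0,-0.004],0,1]
    - [[-0.01,0,-0.002],0,1]
    - [[-0.01,0,-0.002],0,1]

```text
time: 8.32
tool_pos: [0.602, 0.087, 0.0811]
ee_rot: [3.141, 0.007, 3.11]
wrist_force: [0.4, -0.8, 6.5]
width: 0.0494
finger_force: 30.0
```

I got the sign wrong there: the tool's x points back toward the robot, so that call moved forward. I'll look before going on.

```bash
cat >> h.py <<'E'
c,sn=np.cos(-.03),np.sin(-.03)
def loc(W):
    d=W-np.array([.6245,.0865,.035]); return np.stack([d[...,0]*c+d[...,1]*sn,-d[...,0]*sn+d[...,1]*c,d[...,2]],-1)*1000
E
python3 - <<'E'
from h import *
A=robot.snapshot('scene');B=robot.snapshot('side')
np.savez('sc2.npz',L=loc(world(A)));np.savez('si2.npz',L=loc(world(B)))
a=A['image'][200:380,400:540,::-1]; b=B['image'][110:230,215:355,::-1]
im=np.hstack([cv2.resize(a,(400,514),interpolation=cv2.INTER_CUBIC),cv2.copyMakeBorder(cv2.resize(b,(400,343),interpolation=cv2.INTER_CUBIC),0,171,0,0,0)])
cv2.imwrite('pics/c4.png',im)
E
```

```text
(no output)
```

View pics/c4.png

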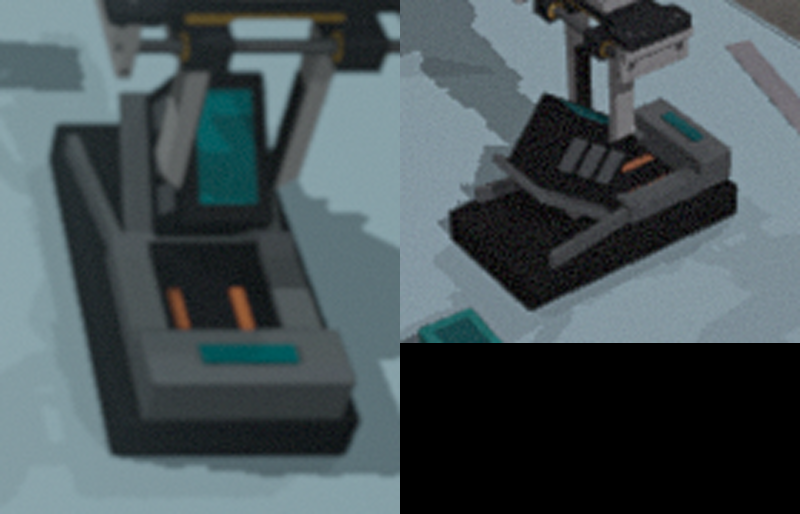

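Call:
carry_out:
  steps:
    - [[0.01,0,0],0,1]
    - [[0.02,0,-0.004],0,1]
    - [[0.03,0,-0.008],0,1]
    - [[0.04,0,-0.01],0,1]
    - [[0.05,0,-0.01],0,1]
    - [[0.05,0,-0.008],0,1]
    - [[0.05,0,-0.005],0,1]
    - [[0.05,0,-0.002],0,1]
    - [[0.05,0,0],0,1]
    - [[0.05,0,0],0,1]

```text
time: 9.68
tool_pos: [0.5507, 0.0887, 0.0825]
ee_rot: [3.141, 0.004, 3.11]
wrist_force: [-7.0, -0.3, 14.1]
width: 0.0493
finger_force: 30.0
```

```bash
python3 - <<'E'
from h import *
A=robot.snapshot('scene');B=robot.snapshot('side')
for n,L in [('old',np.load('sc2.npz')['L']),('new',loc(world(A))),('newside',loc(world(B)))]:
    P=L.reshape(-1,3); P=P[(abs(P[:,1])<13)&(P[:,2]>62)&(P[:,2]<125)&(P[:,0]>-140)&(P[:,0]<10)]
    print(n,[(x,int(np.median(q[:,2])),len(q)) for x in range(-130,5,10) if len(q:=P[abs(P[:,0]-x)<4])>2])
b=B['image'][110:230,215:355,::-1]
cv2.imwrite('pics/c5.png',cv2.resize(b,(560,480),interpolation=cv2.INTER_CUBIC))
E
```

```text
old [(-70, 113, 9), (-60, 109, 78), (-50, 103, 100), (-40, 95, 108), (-30, 88, 105), (-20, 80, 106), (-10, 72, 107), (0, 65, 67)]
new [(-120, 98, 41), (-110, 96, 55), (-100, 92, 62), (-90, 89, 68), (-80, 87, 64), (-70, 83, 71), (-60, 81, 72), (-50, 76, 111), (-40, 74, 9)]
newside [(-130, 85, 60), (-120, 95, 19), (-110, 92, 12), (-100, 90, 17), (-90, 87, 18), (-80, 83, 19), (-70, 81, 9)]
```

View pics/c5.png

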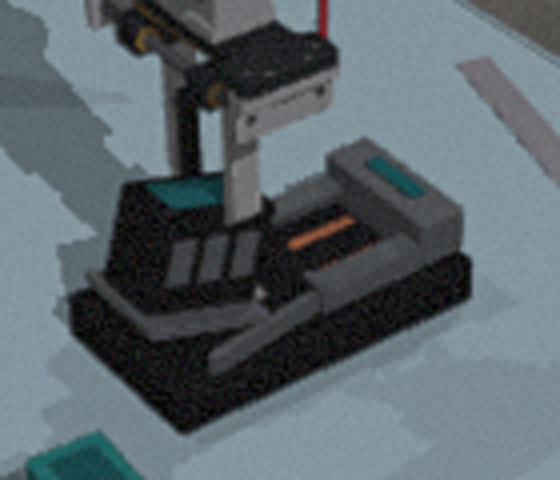

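Call:
carry_out:
  steps:
    - [[0.002,0,0.002],0,1]
    - [[0.004,0,0.004],0,1]
    - [[0.007,0,0.005],0,1]
    - [[0.01,0,0.005],0,1]
    - [[0.012,0,0.005],0,1]
    - [[0.012,0,0.003],0,1]

```text
time: 10.52
tool_pos: [0.5415, 0.0891, 0.0802]
ee_rot: [3.141, 0.011, 3.11]
wrist_force: [-2.1, -0.6, 7.2]
width: 0.0496
finger_force: 30.0
```

```bash
cat > top.py <<'E'
from h import *
A=robot.snapshot('scene')
P=loc(world(A)).reshape(-1,3); P=P[(abs(P[:,1])<13)&(P[:,2]>62)&(P[:,2]<125)&(P[:,0]>-160)&(P[:,0]<40)]
print([(x,int(np.median(q[:,2])),len(q)) for x in range(-150,40,10) if len(q:=P[abs(P[:,0]-x)<4])>2])
E
python3 top.py
```

```text
[(-140, 90, 6), (-130, 90, 34), (-120, 89, 49), (-110, 87, 58), (-100, 86, 57), (-90, 84, 62), (-80, 82, 62), (-70, 81, 63), (-60, 78, 79), (-50, 74, 42)]
```

Call:
carry_out:
  steps:
    - [[0,0,0],0,-1]
    - [[0,0,0],0,-1]
    - [[0,0,0],0,-1]
    - [[0,0,-0.03],0,-1]
    - [[0,0,-0.07],0,-1]
    - [[0,0,-0.1],0,-1]
    - [[0,0,-0.1],0,-1]

```text
time: 11.45
tool_pos: [0.5393, 0.0891, 0.1767]
ee_rot: [3.141, 0.006, 3.11]
wrist_force: [-0.2, 0.0, 0.9]
width: 0.0938
finger_force: 0.0
```

```bash
python3 top.py; python3 - <<'E'
from h import *
s=robot.snapshot('wrist'); cv2.imwrite('pics/w6.png',s['image'][:,:,::-1]); L=loc(world(s)).reshape(-1,3)
L=L[(L[:,0]>-160)&(L[:,0]<100)&(abs(L[:,1])<70)]
r=lambda P: print(np.round(cv2.minAreaRect(P[:,:2].astype(np.float32))[0],1),np.round(cv2.minAreaRect(P[:,:2].astype(np.float32))[1:][0],1),cv2.minAreaRect(P[:,:2].astype(np.float32))[2],len(P))
r(L[(L[:,2]>72)&(L[:,2]<90)&(abs(L[:,1])<30)])
ys=np.arange(-60,61,3)
print('    ',*['%3d'%y for y in ys])
for x in list(range(-146,-30,12))+[-34,-26,-15,0,20]:
    print('%4d '%x,*['%3d'%np.median(q[:,2]) if len(q:=L[(abs(L[:,0]-x)<3)&(abs(L[:,1]-y)<1.5)])>1 else '  .' for y in ys])
print(robot.get_obs()['tool_pos'])
E
```

```text
[(-150, 78, 28), (-140, 79, 36), (-130, 79, 47), (-120, 79, 44), (-110, 79, 47), (-100, 79, 52), (-90, 79, 46), (-80, 79, 56), (-70, 76, 117), (-60, 65, 4)]
[-107.8    1.2] [50.1 85.5] 89.97232818603516 6341
     -60 -57 -54 -51 -48 -45 -42 -39 -36 -33 -30 -27 -24 -21 -18 -15 -12  -9  -6  -3   0   3   6   9  12  15  18  21  24  27  30  33  36  39  42  45  48  51  54  57  60
-146    0   0   0   0   0   0   0   0   8   8   8   8  75  77  78  78  77  78  78  78  78  78  78  78  78  78  77  78  77  75   8   8   8   8   0   0   0   0   0   0   0
-134    0   0   0   0   0   0   0   0   8   8   7   .  77  78  78  78  78  78  79  78  78  78  78  78  79  78  78  78  77   .   .   8   8   8   0   0   0   0   0   0   0
-122  283 283 283 283 282   0   0   0   7   7   8   .  76  78  78  78  78  78  78  78  78  78  78  79  79  78  78  78  77  76   .   8   8   8   0   0 282 283 283 283 283
-110  290 290 290 299 289 299 300 300 300 300 300 300 300 300 300 300 300 300 300 300 300 300 300 300 300 300 300 300 300 300 300 300 300 300 300 300 288 290 299 290 290
 -98  289 230 227 225 274 216   0   0   8  
[... 1161 characters left out ...]
  0  19  20  20  20   1  19   0   0   0   0   0   0   0   0   0   0   0   0   0   0   0   0   0   0   0   0   0   0   0  19  19  18  20  20  20   0   0   0
 -15    0   0   0  17  17  17  17  17  17  17   0   0   0   0   0   0   0   0   0   0   0   0   0   0   0   0   0   0   0   0   0  17  17  17  17  17  17  17   .   0   0
   0    0   0   0  17  17  17  17  17  17  17   1   0   0   0   2   1   0   0   0   0   0   0   0   0   0   1   2   2   0   0   0   0  16  17  17  16  17  17  17   0   0
  20    0   0   0  17  17  17  17  17  16  17   0   0   0   0   2   2   0   0   0   0   0   0   0   0   0   0   2   2   0   0   0   1  17  17  17  17  17  17   .   1   0
[0.53710657 0.088975   0.17275406]
```

View pics/w6.png

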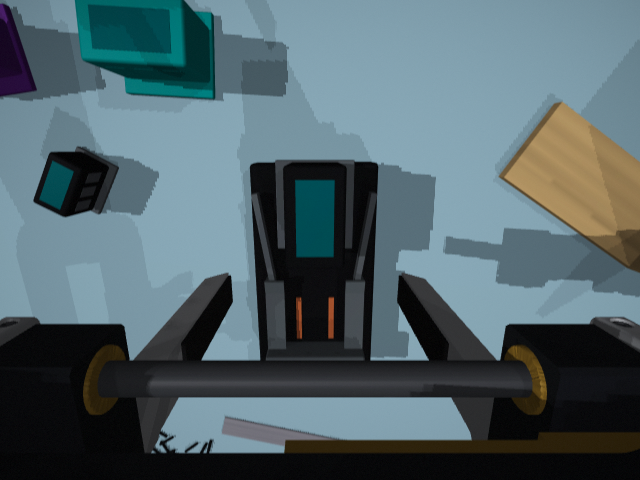

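The pack now lies flat in the mouth, with its centre at local (-108, 1) mm and square to the rails. Gripped high and pressed down, friction tipped it over its nose. Instead I'll push it low from behind with closed fingers.

Call:
carry_out:
  steps:
    - [[0.03,0,0],0,1]
    - [[0.065,0.001,0],0,1]
    - [[0.085,0.001,0],0,1]
    - [[0.085,0.001,0.02],0,1]
    - [[0.085,0.001,0.06],0,1]
    - [[0.085,0.001,0.1],0,1]
    - [[0.085,0.001,0.12],0,1]
    - [[0.085,0.001,0.12],0,1]

```text
time: 12.55
tool_pos: [0.4492, 0.0924, 0.0499]
ee_rot: [-3.141, -0.009, 3.11]
wrist_force: [0.2, 0.4, 0.2]
width: 0.0176
finger_force: 0.0
```

Call:
carry_out:
  steps:
    - [[-0.005,0,0],0,1]
    - [[-0.012,0,0],0,1]
    - [[-0.02,0,0],0,1]
    - [[-0.028,0,0],0,1]
    - [[-0.036,0,0],0,1]
    - [[-0.044,0,0],0,1]
    - [[-0.052,0,0],0,1]
    - [[-0.06,0,0],0,1]
    - [[-0.065,0,0],0,1]
    - [[-0.065,0,0],0,1]

```text
time: 13.8
tool_pos: [0.5165, 0.0908, 0.0551]
ee_rot: [3.141, -0.003, 3.11]
wrist_force: [-6.1, 0.4, 3.5]
width: 0.0005
finger_force: 3.0
```

```bash
python3 top.py
```

```text
[(-120, 105, 10), (-110, 99, 47), (-100, 100, 357), (-90, 79, 45), (-80, 79, 51), (-70, 79, 57), (-60, 79, 50), (-50, 79, 55), (-40, 79, 54), (-30, 79, 59), (-20, 78, 60), (-10, 70, 90)]
```

The pack is sliding flat under the rails with a push of 6 N. I'll continue to the end stop.

Call:
carry_out:
  steps:
    - [[-0.008,0,0],0,1]
    - [[-0.016,0,0],0,1]
    - [[-0.024,0,0],0,1]
    - [[-0.032,0,0],0,1]
    - [[-0.04,0,0],0,1]
    - [[-0.047,0,0],0,1]
    - [[-0.053,0,0],0,1]
    - [[-0.057,0,0],0,1]
    - [[-0.06,0,0],0,1]
    - [[-0.06,0,0],0,1]

```text
time: 15.1
tool_pos: [0.5758, 0.0889, 0.0551]
ee_rot: [-3.142, -0.004, 3.11]
wrist_force: [-6.9, -0.7, 4.5]
width: 0.0001
finger_force: 3.8
```

```bash
python3 top.py
```

```text
[(-60, 95, 17), (-50, 99, 57), (-40, 100, 396), (-30, 78, 57), (-20, 79, 53), (-10, 79, 63), (0, 79, 64), (10, 79, 70), (20, 79, 73), (30, 79, 70)]
```

Call:
carry_out:
  steps:
    - [[-0.002,0,0],0,1]
    - [[-0.004,0,0],0,1]
    - [[-0.005,0,0],0,1]
    - [[-0.006,0,0],0,1]
    - [[-0.006,0,0],0,1]

```text
time: 15.78
tool_pos: [0.5759, 0.0884, 0.0557]
ee_rot: [-3.14, -0.017, 3.111]
wrist_force: [-22.9, -2.1, 14.1]
width: 0.0002
finger_force: 11.4
```

It's hard against the end stop. I'll back off, rise and check the catch.

Call:
carry_out:
  steps:
    - [[0.01,0,0],0,1]
    - [[0.025,0,0],0,1]
    - [[0.05,0,-0.01],0,1]
    - [[0.09,0,-0.04],0,1]
    - [[0.1,0,-0.09],0,1]
    - [[0.1,0,-0.13],0,1]
    - [[0.1,0,-0.13],0,1]

```text
time: 16.65
tool_pos: [0.486, 0.092, 0.1888]
ee_rot: [3.14, 0.01, 3.11]
wrist_force: [-0.1, -0.3, -1.6]
width: 0.0003
finger_force: 0.0
```

```bash
python3 top.py; python3 - <<'E'
from h import *
S=[robot.snapshot('side'),robot.snapshot('wrist'),robot.snapshot('scene')]
for s in S[1:]:
    L=loc(world(s)).reshape(-1,3); P=L[(L[:,2]>73)&(L[:,2]<84)&(abs(L[:,1])<32)&(abs(L[:,0])<55)]
    print(cv2.minAreaRect(P[:,:2].astype(np.float32)) if len(P)>20 else len(P))
    for x in range(-72,-38,3): print(x,len(q:=L[(abs(L[:,0]-x)<2)&(abs(L[:,1]-.5)<12)&(L[:,2]<60)]), np.median(q[:,2]).round(1) if len(q) else '')
a=S[0]['image'][110:230,215:355,::-1]; b=S[1]['image'][:,:,::-1]
cv2.imwrite('pics/c7.png',np.vstack([cv2.resize(a,(400,300)),cv2.resize(b,(400,300))]))
E
```

```text
[(-40, 77, 14), (-30, 78, 54), (-20, 79, 63), (-10, 79, 61), (0, 79, 65), (10, 79, 63), (20, 79, 74), (30, 79, 61)]
((3.2557907104492188, 1.751704216003418), (85.10326385498047, 8.954596519470215), 0.1204155683517456)
-72 0 
-69 0 
-66 0 
-63 0 
-60 0 
-57 0 
-54 0 
-51 0 
-48 0 
-45 0 
-42 0 
-39 0 
((4.3235626220703125, -0.6048011779785156), (87.47914123535156, 50.45814514160156), 0.29814353585243225)
-72 0 
-69 0 
-66 0 
-63 0 
-60 0 
-57 0 
-54 0 
-51 0 
-48 0 
-45 0 
-42 0 
-39 0
```

View pics/c7.png

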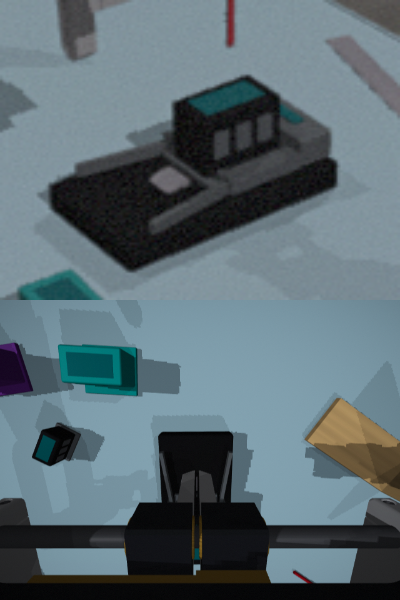

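The pack is home (centre about +4 mm) and the catch tongue is visible at crop (170,180), which is full side-view (275,182). I'll check its height against the start.

```bash
python3 - <<'E'
from h import *
L=loc(world(robot.snapshot('side'))); L0=loc(np.load('side0.npz')['W'])
for n,l in (('now',L),('start',L0)):
    p=l.reshape(-1,3); print(n,[(x,len(q:=p[(abs(p[:,0]-x)<2.5)&(abs(p[:,1]-1)<12)&(p[:,2]<20)&(p[:,2]>-6)]),q[:,2].mean().round(1)) for x in (-100,-90,-75,-68,-63,-58,-54,-51)])
E
```

```text
now [(-100, 12, np.float64(-2.5)), (-90, 12, np.float64(-1.7)), (-75, 11, np.float64(-0.5)), (-68, 13, np.float64(0.1)), (-63, 15, np.float64(2.6)), (-58, 13, np.float64(4.4)), (-54, 9, np.float64(5.3)), (-51, 4, np.float64(3.8))]
start [(-100, 11, np.float64(-1.2)), (-90, 10, np.float64(-1.6)), (-75, 9, np.float64(-1.3)), (-68, 14, np.float64(-0.1)), (-63, 15, np.float64(3.5)), (-58, 11, np.float64(6.2)), (-54, 10, np.float64(5.0)), (-51, 7, np.float64(4.2))]
```

The catch is back at its starting height, and the robot is touching nothing. I'll hand in.

```bash
python3 -c "
from bench import robot
print(robot.close_job())"
```

```text
the job is handed in; nothing more can be done
None
```

The larger pack is fully home in the charger with the catch sprung up behind it, the arm is clear and the small pack was left alone; the job is handed in at about 17 s, with no verdict returned.

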